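# Seat the taper-roller spindle of an antenna positioner and rock it free

## Task

The antenna positioner on the bench is open for service: put the loose spindle back in it, cone down in the bearing cup and its stop arm between the two stop pins, and press straight down until the proud cup has slid flush into the housing and sits solid under a steady push of about 20 N (never more than 30 N). Then, still home, check that the bearing rocks free: swing the stop arm clockwise seen from above until it gently touches its pin (no more than 12 N), then back anticlockwise until it gently touches the other pin. Let go with the spindle standing fully home, and leave the other things on the bench where they are.

Things in the scene. Friction and masses are not known exactly. Their poses are not given: they have to be found in the camera images.
- base: Antenna positioner, fixed: grey cast housing, 172 mm square foot 12 mm thick with a round drum of 150 mm diameter, flat top face 60 mm up. Origin: centre of its underside, z up. A bore in its top, 72 mm wide, 14 mm deep to a solid shoulder (46 mm up), holds the bearing cup; two stop pins stand around it. Its +x points from the bore between the pin slots; the cable socket is at -x.
- cup: Bearing cup: steel ring, 72 mm outer diameter, 14 mm tall, tapered inside (62 mm wide at the top, 47 mm at the bottom). Origin: centre of its underside. It starts 4 to 7 mm proud of the housing's top and slides only straight down, against about 10 N of friction (no spring-back), until solid on the shoulder: then its origin is 46 mm above the housing's origin and its rim is flush.
- cup_rim (a point): Centre of the cup's upper rim, 14 mm above the cup's origin; 60 mm above the housing's origin when the cup is home.
- dial: Aluminium dial plate around the bore on the housing (147 mm across, 2 mm thick), carrying two upright stop pins, 10 mm across, 26 mm tall, 56 mm from the bore axis. They are adjustable limit stops, clamped fast in arc slots: one at 0.62 to 0.92 rad clockwise of the housing's +x, the other 0.62 to 0.92 anticlockwise; exactly where must be felt. Origin: on the bore axis, at the top face.
- spindle: Steel spindle, 0.4 to 0.6 kg, 95 mm tall, standing upright, cone down. Origin: centre of its flat underside, z up its axis. Roller cone 0 to 19 mm up (45 mm across below, 67 mm at its widest); hub 50 mm across to 38 mm up; bare round shaft, 30 mm, from 38 to 95 mm. Stop arm along +x. Seated, its origin is 1.75 mm above the cup's origin (47.75 above the housing's) and it turns with little drag.
- spindle_grip (a point): Point on the spindle's axis, 68 mm above its underside, a good height for the grip.
- stop_arm_tip (a point): End of the spindle's stop arm, a bar 12 mm wide at heights 26 to 38 mm: 64 mm from the axis along the spindle's +x, 32 mm above its underside. Seated, the arm turned to the housing's +x can swing freely for at least 0.42 and at most 0.73 rad either way before it meets a pin. Arm and pins are rigid: a few hundredths of a radian too far is a hard push.
- phone: Bystander: black phone 78 x 160 x 9 mm lying on the bench. Origin: centre of its underside.
- organiser: Bystander: clear divided tray of RF connectors, 90 x 200 x 40 mm. Origin: centre of its underside.
- grease_jar: Bystander: white jar with black lid, 68 mm diameter, 55 mm tall. Origin: centre of its underside.
- dust_cover: Bystander: aluminium bearing cover, 92 mm diameter, 18 mm tall, lying on the bench. Origin: centre of its underside.
Mind the look-alikes: they are no part of the job. Leave any blue look-alike of the spindle alone.

How it is judged:
On the way, in this order (a step that is already met when the one before it is completed fails the run):
1. cone in the cup, cup home on its shoulder, pressed down with 14 N or more, weight included, for 0.3 s (the force summed around the taper is twice the push: 28 N) (horizontal distance between spindle and cup below 0.002 m and z of spindle in the frame of cup below 0.0035 m and angle between the z axis of spindle and the z axis of cup, either way round below 0.04 rad and z of cup in the frame of base below 0.0475 m and contact force between spindle and cup above 28 N), for 0.3 s.
2. seated, the spindle is swung clockwise until its arm touches the clockwise stop pin (contact force between spindle and dial above 0.7 N and horizontal distance between spindle and cup below 0.002 m and z of spindle in the frame of cup below 0.0035 m and y of stop_arm_tip in the frame of base below -0.015 m), for 0.1 s.
3. seated, it is swung back until its arm touches the anticlockwise stop pin (contact force between spindle and dial above 0.7 N and horizontal distance between spindle and cup below 0.002 m and z of spindle in the frame of cup below 0.0035 m and y of stop_arm_tip in the frame of base above 0.015 m), for 0.1 s.
At the end, for the whole second after the job is handed in: The spindle stands upright, released and at rest in the cup (axes within 2 mm and 0.04 rad, cone within 1.75 mm of fully down), its arm between the two pins, and the cup is within 1.5 mm of flush with the housing's top face (horizontal distance between spindle and cup below 0.002 m and z of spindle in the frame of cup below 0.0035 m and angle between the z axis of spindle and the z axis of cup, either way round below 0.04 rad and z of cup in the frame of base below 0.0475 m and x of stop_arm_tip in the frame of base above 0.03 m and linear speed of spindle below 0.02 m/s and contact force between spindle and the fingers below 0.05 N); the robot touches nothing.
It fails at once if the spindle is pressed or dropped on the cup with more than about 36 N (72 N summed around the taper, which doubles the push) (contact force between spindle and cup above 72 N).
It fails at once if the stop arm is forced against a pin with more than 12 N (contact force between spindle and dial above 12 N).
It fails at once if the spindle is tipped over (angle between spindle's own z axis and vertical above 0.7 rad).
It fails at once if a bystander is moved by more than 15 mm (distance of any of phone, organiser, grease_jar, dust_cover from where it was at the start of the episode above 0.015 m).
It also fails if it takes over 72 s, if anything falls off the work surface, if the arm or the gripper's body presses on something with over 40 N, if the wrist force passes 120 N, or if a joint passes its speed limit or range.

## Robot

A 7-joint arm with a two-finger parallel gripper is mounted at the origin on the work surface. World frame = base frame: x ahead of the robot, y to its left, z up, the work surface at z = 0. Lengths are in m, angles in rad, forces in N, time in s.
With the tool pointing down it reaches from about 0.4 to 0.875 m from the base axis. Payload 19.3 kg.
Tool frame: the origin (TCP) lies at the very end of the fingers, on their centre line; the grasp point (between the pads) lies 19 mm behind it; z points along the fingers, y is the line along which they close (so a half turn about z gives the same grasp; the last joint's range is limited). The gripper opens to 85 mm and grips with 20 to 120 N. Pads are 22 mm wide; open, the fingers measure 114 mm over their backs; the gripper's body (76 mm by 85 mm) begins 54 mm behind the grasp point. The pads swing forward as they close: fully open they stand 13 mm farther back than shut.
Start: joints at [1.213, 0.521, -0.036, 1.599, 0.021, 1.021, -0.113], TCP at [0.177, -0.599, 0.231] pointing down, gripper open.
Joint ranges: [-2.91, 2.91], [-0.3, 2.13], [-1.5, 1.42], [0.17, 2.43], [-1.26, 4.41], [0.16, 1.93], [-2.52, 2.52]. Speed limits (rad/s): [1.89, 1.89, 2.39, 2.39, 3.01, 3.01, 3.01].

## Interface

Orientations are given as [roll, pitch, yaw] about the fixed x, y, z axes, in that order (R = Rz(yaw) Ry(pitch) Rx(roll)).
In Python, from workcell import bot gives the robot as it stands.
- The arm moves only by the shell command python3 -m crank 'ROWS' [FORCE]. ROWS is a JSON object of lists of equal length, an entry for each row: "travel": the shift along the world's x, y, z in cm, a list of three; "turn": the turn, a rotation vector about the world's x, y, z in degrees, a list of three; "gripper": the closure, from 0 (fully open) to 1 (shut). A call has exactly 5 rows; each row is the pose to reach, as a shift and turn from the pose commanded when the call began; what a row does not reach only later rows make up. A row lasts 1/10 s, in which the tool goes at most 50 mm and 8.59 degrees, less where a joint would pass 70% of its speed; a pose out of reach is approached as far as the arm can. A call with a gripper value outside its range is refused whole. The fingers move at their own pace and stop on an object; FORCE is the grip in N (left out, the last holds). Time passes only in rows, so rows that repeat a pose let the fingers close, or fill a call up. It gives the time, the measured TCP pose, the force, the opening and the grip force at its end, in the units of the state.
- bot.observe(): the state, without advancing time (a new reading comes with each control period).
- bot.grab_frame(name): name is "scene" or "top"; returns a dict with "pixels" (400x640x3 uint8, red, green, blue), "fx", "fy", "cx", "cy" (pixels), "dist" ([k1, k2, p1, p2, k3] as OpenCV has them; the pictures are not rectified), "extrinsics" (4x4, takes a point from world to camera coordinates). Camera axes: x right, y down, z forward; pixel columns grow to the right and rows downward; lengths in m; the calibration is good to about 2 mm. A picture is of the moment at which its call begins. There is no depth.
- bot.job_done(): hands the job in; it is judged then, once.
The state is a dict: "clock": time; "qpos": joint angles; "qd": joint speeds; "joint_efforts": joint torques, N m; "position": TCP position; "tool_rot": TCP orientation; "force": force on the tool from outside, world axes, zero at the start; "moment": the same for the moment, N m; "grip_width": finger opening in m; "finger_force": force on a finger pad.
Only numpy, scipy, OpenCV 4.12 (cv2) and the standard library are available. Lean on these libraries where they do the work, as an engineer would, in place of code of your own. Each camera call takes 0.05 s, during which the arm holds its last target. There are 200 camera calls.

## Working session

There is one attempt and no reset: what is moved stays moved. The work goes in short steps, Python scripts to look and compute and a shell command to move; the robot and the scene stay as the last step left them, time stands still between calls to the robot, and variables do not carry over. Pictures are saved under pics/ and viewed, at most 10 in all, crops included, and the job is handed in when it is done.

```bash
mkdir -p pics; ls
python3 - <<'E'
from workcell import bot
import cv2,pickle
s=bot.observe(); print(s)
for n in("scene","top"):
    f=bot.grab_frame(n); pickle.dump(f,open(n+'0.pkl','wb')); cv2.imwrite(f'pics/{n}0.png',f['pixels'][:,:,::-1]); print({k:v for k,v in f.items() if k!='pixels'})
E
```

```text
pics
{'clock': 0.0, 'qpos': array([ 1.21276184,  0.52202502, -0.03637394,  1.60001361,  0.02118904,
        1.02107788, -0.1128104 ]), 'qd': array([-3.06663332e-04, -4.49516519e-05, -4.22767212e-04, -1.04020140e-03,
       -1.36599795e-03,  1.97398614e-04, -3.25472454e-04]), 'joint_efforts': array([-1.35907725e-03, -9.27083087e+01,  1.97883256e+00, -3.69922578e+01,
        1.78392988e-02,  8.13479943e-03,  8.62449099e-06]), 'position': array([ 0.17732021, -0.5989649 ,  0.23071634]), 'tool_rot': array([-3.14045399e+00,  4.84431953e-05,  2.87848871e-01]), 'force': array([-0.56407744,  0.65568326,  0.83039415]), 'moment': array([ 0.00703279,  0.00283741, -0.00829101]), 'finger_force': 0.0, 'grip_width': 0.08536281984992508}
{'fx': 381.39366944111964, 'fy': 381.39366944111964, 'cx': 317.45635107035446, 'cy': 198.5046694266099, 'dist': array([-0.09197213,  0.        ,  0.        ,  0.        ,  0.        ]), 'extrinsics': array([[-1.36568060e-01,  9.90630682e-01, -1.31224673e-04,
         5.54966797e-02],
       [ 8.40550256e-01,  1.15807914e-01, -5.29210539e-01,
        -4.78507549e-01],
       [-5.24237000e-01, -7.23835577e-02, -8.48490535e-01,
         1.55774903e+00],
       [ 0.00000000e+00,  0.00000000e+00,  0.00000000e+00,
         1.00000000e+00]])}
{'fx': 399.01776413945316, 'fy': 399.01776413945316, 'cx': 325.5792956151847, 'cy': 196.03815809658215, 'dist': array([-0.09133136,  0.        ,  0.        ,  0.        ,  0.        ]), 'extrinsics': array([[ 5.51002676e-03, -9.99984015e-01, -1.26849409e-03,
         5.11512530e-02],
       [-9.94921474e-01, -5.35463112e-03, -1.00511638e-01,
         6.29872603e-01],
       [ 1.00503239e-01,  1.81587382e-03, -9.94935074e-01,
         1.28379509e+00],
       [ 0.00000000e+00,  0.00000000e+00,  0.00000000e+00,
         1.00000000e+00]])}
```

View pics/scene0.png

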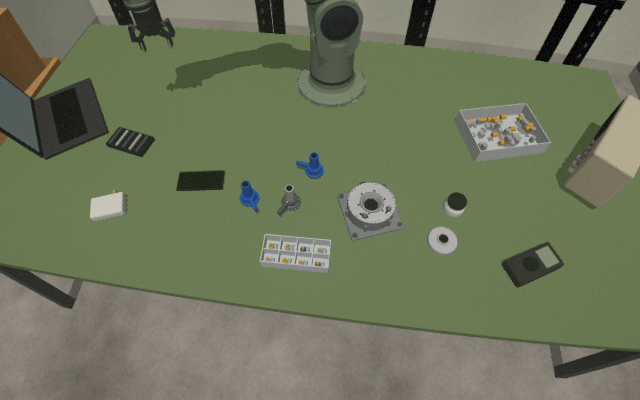

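View pics/top0.png

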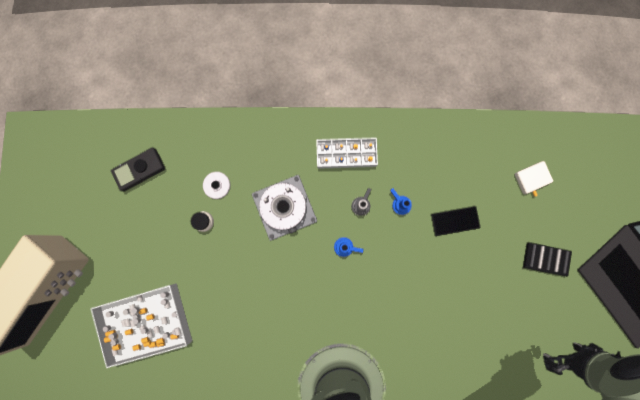

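The grey spindle is at about (362,204) in top and (290,195) in scene, with blue look-alikes on both sides of it. The housing is at (284,206) in top and (371,205) in scene. Next I'll enlarge both.

Run:
```python
import cv2,pickle,numpy as np
t=pickle.load(open('top0.pkl','rb'))['pixels'][:,:,::-1]; s=pickle.load(open('scene0.pkl','rb'))['pixels'][:,:,::-1]
a=cv2.resize(t[160:250,245:385],None,fx=5.6,fy=5.6,interpolation=cv2.INTER_CUBIC); cv2.imwrite('pics/tc.png',a)
a=cv2.resize(s[150:245,270:410],None,fx=5.6,fy=5.6,interpolation=cv2.INTER_CUBIC); cv2.imwrite('pics/sc.png',a)
```

```text
(no output)
```

View pics/tc.png

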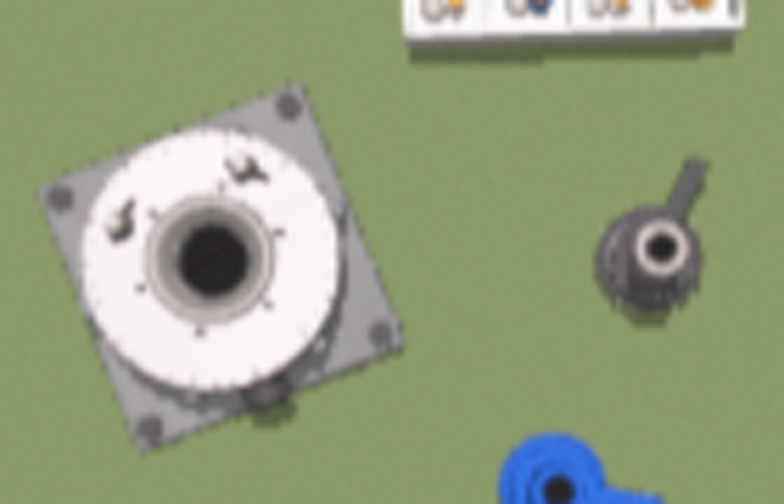

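View pics/sc.png

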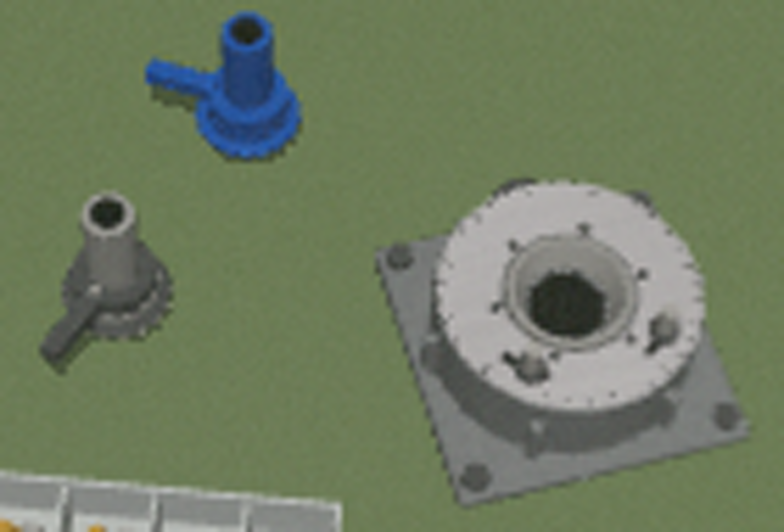

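Crops: in top, the pins are at about (288,189) and (267,200), and the shaft ring is at (363,204) with its arm tip at about (369,189). In scene, the shaft ring is at (289,188) and the cup at (371,203). Now I'll measure these.

```bash
cat > h.py <<'E'
import cv2,numpy as np
def ray(f,px):
    K=np.array([[f['fx'],0,f['cx']],[0,f['fy'],f['cy']],[0,0,1]]); E=f['extrinsics']
    p=cv2.undistortPoints(np.array([[px]],float),K,np.array(f['dist']))[0,0]
    R=E[:3,:3]; o=-R.T@E[:3,3]; d=R.T@np.r_[p,1]; return o,d/np.linalg.norm(d)
def plane(f,px,z):
    o,d=ray(f,px); return o+d*(z-o[2])/d[2]
def tri(f,p,g,q):
    (o,d),(a,e)=ray(f,p),ray(g,q)
    t=np.linalg.lstsq(np.c_[d,-e],a-o,rcond=None)[0]
    u,v=o+t[0]*d,a+t[1]*e; return (u+v)/2,np.linalg.norm(u-v)
def blobs(mask,win,amin=5):
    x0,y0,x1,y1=win; m=np.zeros(mask.shape,np.uint8); m[y0:y1,x0:x1]=mask[y0:y1,x0:x1]
    c,_=cv2.findContours(m,cv2.RETR_EXTERNAL,cv2.CHAIN_APPROX_NONE)
    return sorted([k for k in c if cv2.contourArea(k)>=amin],key=cv2.contourArea,reverse=True)
E
python3 - <<'E'
import pickle; from h import *
T=pickle.load(open('top0.pkl','rb'));S=pickle.load(open('scene0.pkl','rb'))
res={}
for n,f,wb,ws in(('T',T,(250,165,322,245),(345,185,384,225)),('S',S,(333,178,408,245),(275,180,305,222))):
    hsv=cv2.cvtColor(f['pixels'],cv2.COLOR_RGB2HSV); sat,val=hsv[...,1],hsv[...,2]
    print(n,'ground hsv',hsv[wb[1]+1,wb[0]+1])
    grey=((sat<50)).astype(np.uint8)
    # foot
    foot=blobs(grey,wb)[0]; q=cv2.approxPolyDP(cv2.convexHull(foot),5,True)[:,0]
    print(n,'foot',q.tolist(),cv2.contourArea(foot))
    for b in q: print('   z=.012',plane(f,b,.012)[:2].round(4))
    w=((sat<50)&(val>145)).astype(np.uint8); d=blobs(w,wb)[0]; e=cv2.fitEllipse(cv2.convexHull(d)); print(n,'dial',e); res[n+'d']=e[0]
    dk=((val<60)).astype(np.uint8); c=sorted(blobs(dk,(int(e[0][0])-14,int(e[0][1])-14,int(e[0][0])+15,int(e[0][1])+15)),key=cv2.contourArea)[-1]; print(n,'dark hole',cv2.fitEllipse(c))
    sp=blobs(grey,ws)[0]; print(n,'spindle area',cv2.contourArea(sp),cv2.boundingRect(sp))
    for th in(110,125,140):
        r=blobs(((sat<60)&(val>th)).astype(np.uint8),ws); print(n,'ring',th,[(cv2.fitEllipse(k) if len(k)>4 else cv2.boundingRect(k)) for k in r[:2]])
print('dial',tri(T,res['Td'],S,res['Sd']))
E
```

```text
T ground hsv [ 40  81 152]
T foot [[298, 175], [316, 221], [270, 240], [252, 193]] 2569.5
   z=.012 [0.7023 0.1479]
   z=.012 [0.5479 0.086 ]
   z=.012 [0.4839 0.2383]
   z=.012 [0.6405 0.3019]
T dial ((283.3670959472656, 206.6983184814453), (56.01141357421875, 70.80249786376953), 156.39520263671875)
T dark hole ((282.7962341308594, 206.0), (10.605657577514648, 10.623268127441406), 0.0)
T spindle area 289.0 (351, 188, 20, 28)
T ring 110 [((363.03192138671875, 203.59706115722656), (9.897456169128418, 10.810128211975098), 105.97498321533203), ((354.9480285644531, 201.32461547851562), (4.771766662597656, 10.464695930480957), 36.58003234863281)]
T ring 125 [((362.55206298828125, 203.6864013671875), (9.222652435302734, 9.465923309326172), 147.42860412597656)]
T ring 140 [((362.7598876953125, 203.59683227539062), (8.602766036987305, 9.086555480957031), 8.335028648376465)]
S ground hsv [ 41  83 123]
S foot [[385, 184], [403, 227], [353, 240], [337, 195], [361, 182]] 2595.0
   z=.012 [0.4859 0.2397]
   z=.012 [0.6413 0.3031]
   z=.012 [0.7072 0.1514]
   z=.012 [0.5515 0.0848]
   z=.012 [0.4889 0.1591]
S dial ((371.1889343261719, 202.24765014648438), (39.96690368652344, 47.90796661376953), 103.5152816772461)
S dark hole ((370.63873291015625, 204.07986450195312), (10.098301887512207, 12.061929702758789), 108.66891479492188)
S spindle area 347.0 (277, 184, 24, 31)
S ring 110 [((288.6592102050781, 187.75025939941406), (7.53070068359375, 9.02485466003418), 78.31649780273438)]
S ring 125 [((288.78173828125, 187.79295349121094), (7.396363735198975, 8.83689022064209), 76.00896453857422)]
S ring 140 []
dial (array([0.59173228, 0.19264721, 0.05588376]), np.float64(0.0037702785633364376))
```

Run:
```python
import pickle; from h import *
T=pickle.load(open('top0.pkl','rb'));S=pickle.load(open('scene0.pkl','rb'))
for n,f,w in(('T',T,(250,165,322,245)),('S',S,(333,178,408,245))):
    g=cv2.cvtColor(f['pixels'],cv2.COLOR_RGB2GRAY)
    for th in(160,175,190,200,210):
        b=blobs((g>th).astype(np.uint8),w)
        if b:
            e=cv2.fitEllipse(cv2.convexHull(b[0])); print(n,th,np.round(e[0],2),np.round(e[1],1),plane(f,e[0],.062).round(4))
pt=lambda x,y:(245+x/5.6-.41,160+y/5.6-.41)
ps=lambda x,y:(270+x/5.6-.41,150+y/5.6-.41)
print('dial crop',tri(T,pt(211,258.5),S,ps(568,294)),plane(T,pt(211,258.5),.062),plane(S,ps(568,294),.062))
print('cup crop',tri(T,pt(209.5,259),S,ps(570.5,291.5)),plane(T,pt(209.5,259),.066),plane(S,ps(570.5,291.5),.066))
rt,rs=(362.8,203.6),(288.7,187.8)
print('ring',tri(T,rt,S,rs),plane(T,rt,.095),plane(S,rs,.095))
c=(plane(T,rt,.095)+plane(S,rs,.095))/2
for f,a,nm in((T,pt(699,163),'T'),(S,ps(52,352),'S')):
    p=plane(f,a,.036); print('arm',nm,p,np.arctan2(*(p-c)[[1,0]]),np.linalg.norm((p-c)[:2]))
ct=np.array([.595,.194])
for f,a,nm in((T,pt(241,162),'T'),(T,pt(124,218),'T'),(S,ps(534,364),'S'),(S,ps(664,324),'S')):
    p=plane(f,a,.082)[:2]; print('pin',nm,p,np.arctan2(*(p-ct)[[1,0]])-.39,np.linalg.norm(p-ct))
```

```text
T 160 [281.36 202.71] [50.1 53. ] [0.6042 0.1968 0.062 ]
T 175 [281.93 205.61] [46.1 46.5] [0.5948 0.1948 0.062 ]
T 190 [282.01 205.74] [45.6 46.2] [0.5944 0.1945 0.062 ]
T 200 [281.97 205.71] [45.2 45.7] [0.5945 0.1946 0.062 ]
T 210 [281.99 205.74] [45.  45.4] [0.5944 0.1946 0.062 ]
S 160 [371.31 202.4 ] [39.5 46.9] [0.5959 0.1945 0.062 ]
S 175 [377.24 216.01] [ 9.8 26.8] [0.6418 0.2154 0.062 ]
dial crop (array([0.5944321 , 0.19364792, 0.06132183]), np.float64(0.0002182837212795107)) [0.59437677 0.19368258 0.062     ] [0.59486969 0.19348448 0.062     ]
cup crop (array([0.59397112, 0.19451278, 0.0634289 ]), np.float64(0.0002590325438631945)) [0.59378112 0.19409635 0.066     ] [0.59557474 0.1944342  0.066     ]
ring (array([ 0.59985187, -0.06211383,  0.09682771]), np.float64(6.0649151334077765e-05)) [ 0.60000636 -0.06231207  0.095     ] [ 0.59867164 -0.06241302  0.095     ]
arm T [ 0.65425154 -0.08975059  0.036     ] -0.462653171558726 0.06136360747582267
arm S [ 0.65576183 -0.08723243  0.036     ] -0.4151576126391861 0.0616607407364026
pin T [0.64789195 0.17529891] -0.7298531329439026 0.05610070704591951
pin T [0.61558848 0.24130512] 0.7702950829629994 0.05159127851331963
pin S [0.65349129 0.17669599] -0.6776351299651338 0.060997207426194126
pin S [0.61928741 0.24448803] 0.7324209289953646 0.056026059955060485
```

Positioner: bore axis (0.595, 0.194), yaw about 0.39. Spindle: (0.5995, -0.062), yaw about -0.44, upright, top measured at 0.095–0.097 m high. I'll move above the spindle at tool yaw about 0.9.

```bash
python3 -m crank '{"travel":[[3,4,0],[6,8,0],[9.5,12.5,0],[12.5,16.5,0],[15.5,20,0]],"turn":[[0,0,2],[0,0,5],[0,0,8],[0,0,11],[0,0,14]],"gripper":[0,0,0,0,0]}' 60
python3 -m crank '{"travel":[[3,4,0],[6,8,0],[9,12,0],[12,15.5,0],[15,19,0]],"turn":[[0,0,3],[0,0,6],[0,0,9],[0,0,12],[0,0,14]],"gripper":[0,0,0,0,0]}'
python3 -c "
from workcell import bot
s=bot.observe();print(s['clock'],s['position'],s['tool_rot'],s['qpos'],s['force'])"
```

```text
clock: 0.6
position: [0.331, -0.3998, 0.2313]
tool_rot: [-3.141, 0.0, 0.534]
force: [1.9, -0.4, 0.3]
grip_width: 0.0855
finger_force: 0.0
clock: 1.1
position: [0.4812, -0.21, 0.2313]
tool_rot: [-3.142, 0.0, 0.779]
force: [0.8, -1.1, -0.3]
grip_width: 0.0853
finger_force: 0.0
1.1 [ 0.48123362 -0.20995188  0.23130575] [-3.14158542e+00  8.46179949e-05  7.78609485e-01] [ 0.52669326  0.37515556 -0.29600799  1.85113566  0.13336886  0.93453388
 -0.62154027] [ 0.78228464 -1.13233848 -0.29401815]
```

```bash
python3 -m crank '{"travel":[[3,3.7,0],[6,7.4,0],[9,11,-1],[11,14,-3],[11.83,14.77,-5]],"turn":[[0,0,2],[0,0,4],[0,0,6],[0,0,7],[0,0,7]],"gripper":[0,0,0,0,0]}'
python3 -m crank '{"travel":[[0,0,0],[0,0,-1],[0,0,-2],[0,0,-2],[0,0,-2]],"turn":[[0,0,0],[0,0,0],[0,0,0],[0,0,0],[0,0,0]],"gripper":[0,0,0,0,0]}'
python3 - <<'E'
from workcell import bot
import cv2,pickle
for n in("scene","top"):
    f=bot.grab_frame(n); pickle.dump(f,open(n+'1.pkl','wb'))
    a=f['pixels'][:,:,::-1]; a=a[110:240,220:380] if n=='scene' else a[150:280,300:460]
    cv2.imwrite(f'pics/{n}1.png',cv2.resize(a,None,fx=2.45,fy=2.45,interpolation=cv2.INTER_CUBIC))
import numpy as np
cv2.imwrite('pics/both1.png',np.hstack([cv2.imread(f'pics/{n}1.png') for n in('scene','top')]))
print(bot.observe()['qpos'])
E
```

```text
clock: 1.6
position: [0.6002, -0.0594, 0.1804]
tool_rot: [-3.141, -0.002, 0.904]
force: [-0.3, -0.5, -0.6]
grip_width: 0.0852
finger_force: 0.0
clock: 2.1
position: [0.5985, -0.0647, 0.1616]
tool_rot: [3.141, 0.0, 0.898]
force: [1.0, -0.4, 0.3]
grip_width: 0.0854
finger_force: 0.0
[ 0.23558704  0.58053001 -0.32846665  1.71546582  0.2312202   0.88298164
 -0.86302647]
```

View pics/both1.png

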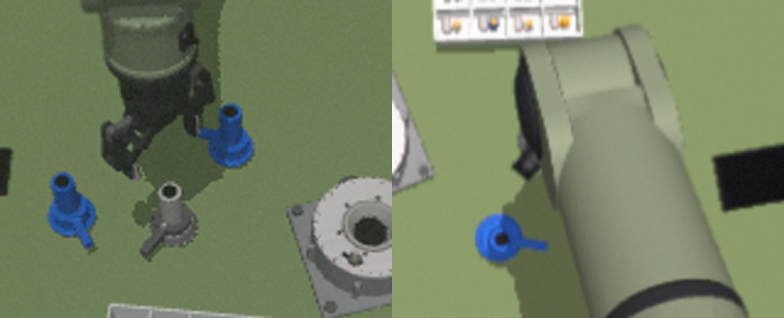

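The scene view (left half) shows the open fingers straddling above the grey shaft at about (170,190), with the blue ones clear of the gripper. In the top view the arm hides it. I'll let it settle, then descend partway.

```bash
python3 -m crank '{"travel":[[0,0,-1],[0,0,-2],[0,0,-3],[0,0,-4],[0,0,-4]],"turn":[[0,0,0],[0,0,0],[0,0,0],[0,0,0],[0,0,0]],"gripper":[0,0,0,0,0]}'
python3 -m crank '{"travel":[[0,0,0],[0,0,0],[0,0,0],[0,0,0],[0,0,0]],"turn":[[0,0,0],[0,0,0],[0,0,0],[0,0,0],[0,0,0]],"gripper":[0,0,0,0,0]}'
```

```text
clock: 2.7
position: [0.5978, -0.0639, 0.1195]
tool_rot: [-3.14, 0.001, 0.899]
force: [-0.2, 0.9, 0.2]
grip_width: 0.0854
finger_force: 0.0
clock: 3.2
position: [0.5988, -0.064, 0.1215]
tool_rot: [3.141, -0.0, 0.899]
force: [-0.4, -0.0, 0.6]
grip_width: 0.0855
finger_force: 0.0
```

```bash
python3 -m crank '{"travel":[[0.1,0.15,-1.5],[0.1,0.15,-3],[0.1,0.15,-4.5],[0.1,0.15,-6],[0.1,0.15,-7.1]],"turn":[[0,0,0],[0,0,0],[0,0,0],[0,0,0],[0,0,0]],"gripper":[0,0,0,0,0]}'
python3 -m crank '{"travel":[[0,0,0],[0,0,0],[0,0,0],[0,0,0],[0,0,0]],"turn":[[0,0,0],[0,0,0],[0,0,0],[0,0,0],[0,0,0]],"gripper":[0.3,0.4,0.5,0.6,0.7]}' 30
python3 -m crank '{"travel":[[0,0,0],[0,0,0],[0,0,0],[0,0,0],[0,0,0]],"turn":[[0,0,0],[0,0,0],[0,0,0],[0,0,0],[0,0,0]],"gripper":[0.8,0.9,1,1,1]}' 30
```

```text
clock: 3.7
position: [0.5991, -0.0624, 0.0483]
tool_rot: [-3.14, 0.001, 0.899]
force: [-0.1, 0.3, 0.2]
grip_width: 0.0855
finger_force: 0.0
clock: 4.2
position: [0.5999, -0.0624, 0.0509]
tool_rot: [3.141, -0.0, 0.899]
force: [-0.9, -0.5, 4.8]
grip_width: 0.0291
finger_force: 29.2
clock: 4.7
position: [0.5999, -0.0624, 0.0509]
tool_rot: [3.141, -0.0, 0.899]
force: [-1.9, 0.3, 7.1]
grip_width: 0.0293
finger_force: 29.2
```

Gripped: opening 29 mm, 29 N. I'll raise the grip to 60 N and lift.

```bash
python3 -m crank '{"travel":[[0,0,0],[0,0,0],[0,0,0.5],[0,0,1.5],[0,0,3]],"turn":[[0,0,0],[0,0,0],[0,0,0],[0,0,0],[0,0,0]],"gripper":[1,1,1,1,1]}' 60
python3 -m crank '{"travel":[[0,0,2],[0,0,4],[0,0,6.5],[0,0,8.5],[0,0,9.5]],"turn":[[0,0,0],[0,0,0],[0,0,0],[0,0,0],[0,0,0]],"gripper":[1,1,1,1,1]}'
python3 -m crank '{"travel":[[0,2,0],[-0.1,5,0],[-0.2,8.5,0],[-0.3,12,0],[-0.3,15,0]],"turn":[[0,0,4],[0,0,9],[0,0,15],[0,0,21],[0,0,27]],"gripper":[1,1,1,1,1]}'
python3 -m crank '{"travel":[[0,3,0],[-0.1,6,0],[-0.1,8.5,0],[-0.15,10,0],[-0.2,10.6,0]],"turn":[[0,0,6],[0,0,12],[0,0,16],[0,0,19],[0,0,20.6]],"gripper":[1,1,1,1,1]}'
python3 -m crank '{"travel":[[0,0,0],[0,0,0],[0,0,0],[0,0,0],[0,0,0]],"turn":[[0,0,0],[0,0,0],[0,0,0],[0,0,0],[0,0,0]],"gripper":[1,1,1,1,1]}'
python3 - <<'E'
from workcell import bot
import cv2,pickle,numpy as np
I=[]
for n in("scene","top"):
    f=bot.grab_frame(n); pickle.dump(f,open(n+'2.pkl','wb'))
    a=f['pixels'][:,:,::-1]; a=a[130:250,310:430] if n=='scene' else a[140:260,220:340]
    I.append(cv2.resize(a,None,fx=3.3,fy=3.3,interpolation=cv2.INTER_CUBIC))
cv2.imwrite('pics/both2.png',np.hstack(I))
s=bot.observe();print(s['qpos'],s['force'],s['position'],s['tool_rot'])
E
```

```text
clock: 5.2
position: [0.5992, -0.0625, 0.0807]
tool_rot: [-3.141, 0.001, 0.899]
force: [0.3, -0.1, -3.5]
grip_width: 0.0289
finger_force: 59.3
clock: 5.7
position: [0.6004, -0.0625, 0.1781]
tool_rot: [3.139, -0.002, 0.899]
force: [0.6, 0.5, -4.8]
grip_width: 0.029
finger_force: 59.4
clock: 6.2
position: [0.596, 0.09, 0.1752]
tool_rot: [-3.141, -0.0, 1.377]
force: [0.6, 0.9, -3.6]
grip_width: 0.0288
finger_force: 59.4
clock: 6.7
position: [0.5941, 0.1951, 0.175]
tool_rot: [-3.141, -0.0, 1.734]
force: [0.7, -0.1, -4.0]
grip_width: 0.0287
finger_force: 59.4
clock: 7.2
position: [0.5948, 0.193, 0.1754]
tool_rot: [3.142, 0.0, 1.728]
force: [0.5, 0.2, -3.9]
grip_width: 0.0288
finger_force: 59.4
[-0.04492801  0.63348003 -0.55116283  1.63171188  0.3811937   0.98552444
 -0.56469269] [-0.37781689 -0.43849886 -3.60027189] [0.59474759 0.19326134 0.17533812] [3.14152455e+00 1.05157537e-04 1.72890815e+00]
```

View pics/both2.png

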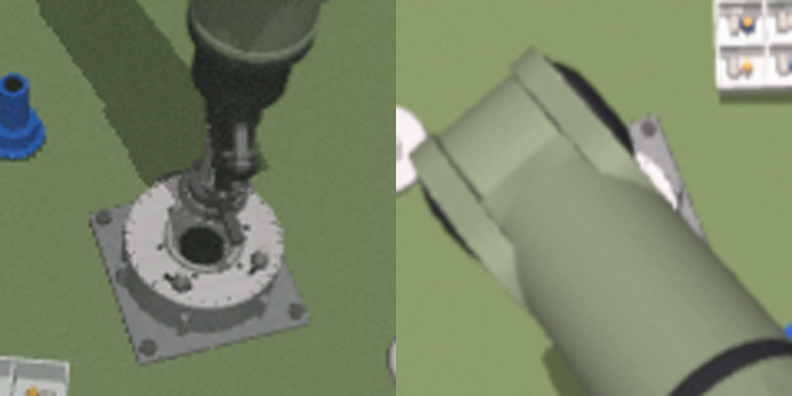

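The scene half shows the spindle held upright over the bore, its arm tip at about (238,235) in the crop, pointing between the pins. I'll compute its yaw.

```bash
python3 - <<'E'
import pickle; from h import *
S=pickle.load(open('scene2.pkl','rb'))
p=plane(S,(310+238/3.3-.4,130+237/3.3-.4),.158); d=p[:2]-[.5948,.1932]; print(p,np.arctan2(d[1],d[0]),np.linalg.norm(d))
E
python3 -m crank '{"travel":[[0,0.05,-1.5],[0,0.1,-3],[0,0.1,-4.5],[0,0.1,-5.5],[0,0.1,-6]],"turn":[[0,0,0],[0,0,0],[0,0,0],[0,0,0],[0,0,0]],"gripper":[1,1,1,1,1]}' 
python3 -m crank '{"travel":[[0,0,0],[0,0,0],[0,0,-0.1],[0,0,-0.2],[0,0,-0.3]],"turn":[[0,0,0],[0,0,0],[0,0,0],[0,0,0],[0,0,0]],"gripper":[1,1,1,1,1]}'
```

```text
[0.64878625 0.21557423 0.158     ] 0.3928950273483258 0.05843904084879908
clock: 7.8
position: [0.5941, 0.1944, 0.1136]
tool_rot: [-3.14, 0.0, 1.73]
force: [0.1, -0.7, -3.9]
grip_width: 0.0284
finger_force: 59.6
clock: 8.3
position: [0.5948, 0.1945, 0.1125]
tool_rot: [3.141, -0.0, 1.729]
force: [-0.3, 0.4, -4.2]
grip_width: 0.0286
finger_force: 59.6
```

Yaw is 0.393, as wanted. Now I'll press down gradually, watching the force.

```bash
for k in 1; do :; done
python3 -m crank '{"travel":[[0,0,-0.1],[0,0,-0.2],[0,0,-0.3],[0,0,-0.4],[0,0,-0.4]],"turn":[[0,0,0],[0,0,0],[0,0,0],[0,0,0],[0,0,0]],"gripper":[1,1,1,1,1]}'
python3 -m crank '{"travel":[[0,0,-0.05],[0,0,-0.1],[0,0,-0.15],[0,0,-0.2],[0,0,-0.2]],"turn":[[0,0,0],[0,0,0],[0,0,0],[0,0,0],[0,0,0]],"gripper":[1,1,1,1,1]}'
```

```text
clock: 8.8
position: [0.5946, 0.1945, 0.1081]
tool_rot: [-3.141, 0.0, 1.729]
force: [0.4, 0.5, -3.4]
grip_width: 0.0284
finger_force: 59.6
clock: 9.3
position: [0.5947, 0.1945, 0.1062]
tool_rot: [-3.142, 0.0, 1.729]
force: [1.5, 0.1, -2.9]
grip_width: 0.0289
finger_force: 59.6
```

```bash
python3 -m crank '{"travel":[[0,0,-0.05],[0,0,-0.1],[0,0,-0.15],[0,0,-0.2],[0,0,-0.2]],"turn":[[0,0,0],[0,0,0],[0,0,0],[0,0,0],[0,0,0]],"gripper":[1,1,1,1,1]}'
```

```text
clock: 9.8
position: [0.5946, 0.1945, 0.1042]
tool_rot: [-3.141, -0.0, 1.729]
force: [1.1, 0.5, -4.5]
grip_width: 0.0288
finger_force: 59.6
```

```bash
python3 -m crank '{"travel":[[0,0,-0.03],[0,0,-0.06],[0,0,-0.1],[0,0,-0.1],[0,0,-0.1]],"turn":[[0,0,0],[0,0,0],[0,0,0],[0,0,0],[0,0,0]],"gripper":[1,1,1,1,1]}'
python3 -m crank '{"travel":[[0,0,-0.03],[0,0,-0.06],[0,0,-0.1],[0,0,-0.1],[0,0,-0.1]],"turn":[[0,0,0],[0,0,0],[0,0,0],[0,0,0],[0,0,0]],"gripper":[1,1,1,1,1]}'
```

```text
clock: 10.3
position: [0.5947, 0.1945, 0.1033]
tool_rot: [-3.142, 0.0, 1.729]
force: [0.6, 0.6, -3.7]
grip_width: 0.0287
finger_force: 59.6
clock: 10.8
position: [0.5946, 0.1945, 0.1025]
tool_rot: [-3.141, 0.0, 1.729]
force: [-4.3, -1.7, 4.8]
grip_width: 0.0287
finger_force: 60.4
```

Contact. The side force says the spindle is slightly too far towards +x and +y, so I'll ease it towards centre.

```bash
python3 -m crank '{"travel":[[-0.02,-0.01,0],[-0.04,-0.02,0],[-0.06,-0.03,0],[-0.06,-0.03,0],[-0.06,-0.03,0]],"turn":[[0,0,0],[0,0,0],[0,0,0],[0,0,0],[0,0,0]],"gripper":[1,1,1,1,1]}'
python3 -m crank '{"travel":[[0,0,-0.03],[0,0,-0.05],[0,0,-0.05],[0,0,-0.05],[0,0,-0.05]],"turn":[[0,0,0],[0,0,0],[0,0,0],[0,0,0],[0,0,0]],"gripper":[1,1,1,1,1]}'
```

```text
clock: 11.3
position: [0.5944, 0.1944, 0.1024]
tool_rot: [3.141, -0.0, 1.729]
force: [1.5, 0.0, 3.4]
grip_width: 0.0286
finger_force: 60.3
clock: 11.8
position: [0.5943, 0.1944, 0.1019]
tool_rot: [3.141, -0.0, 1.729]
force: [2.6, -0.0, 3.9]
grip_width: 0.0288
finger_force: 60.3
```

```bash
python3 -m crank '{"travel":[[0.01,0,-0.03],[0.01,0,-0.06],[0.01,0,-0.09],[0.01,0,-0.12],[0.01,0,-0.12]],"turn":[[0,0,0],[0,0,0],[0,0,0],[0,0,0],[0,0,0]],"gripper":[1,1,1,1,1]}'
python3 -m crank '{"travel":[[0,0,-0.03],[0,0,-0.06],[0,0,-0.08],[0,0,-0.08],[0,0,-0.08]],"turn":[[0,0,0],[0,0,0],[0,0,0],[0,0,0],[0,0,0]],"gripper":[1,1,1,1,1]}'
```

```text
clock: 12.3
position: [0.5943, 0.1943, 0.1006]
tool_rot: [3.141, -0.0, 1.729]
force: [4.8, 1.2, 5.1]
grip_width: 0.0288
finger_force: 60.1
clock: 12.8
position: [0.5943, 0.1943, 0.0998]
tool_rot: [3.141, -0.0, 1.729]
force: [5.9, 1.4, 3.6]
grip_width: 0.0288
finger_force: 60.2
```

```bash
python3 -m crank '{"travel":[[0,0,-0.01],[0,0,-0.02],[0,0,-0.03],[0,0,-0.04],[0,0,-0.04]],"turn":[[0,0,0],[0,0,0],[0,0,0],[0,0,0],[0,0,0]],"gripper":[1,1,1,1,1]}'
```

```text
clock: 13.3
position: [0.5943, 0.1943, 0.0994]
tool_rot: [3.141, -0.0, 1.729]
force: [5.2, 1.5, 4.4]
grip_width: 0.0287
finger_force: 60.2
```

```bash
python3 -m crank '{"travel":[[0.01,0,-0.01],[0.02,0.01,-0.02],[0.02,0.01,-0.03],[0.02,0.01,-0.04],[0.02,0.01,-0.04]],"turn":[[0,0,0],[0,0,0],[0,0,0],[0,0,0],[0,0,0]],"gripper":[1,1,1,1,1]}'
python3 -m crank '{"travel":[[0,0,-0.01],[0,0,-0.02],[0,0,-0.03],[0,0,-0.03],[0,0,-0.03]],"turn":[[0,0,0],[0,0,0],[0,0,0],[0,0,0],[0,0,0]],"gripper":[1,1,1,1,1]}'
```

```text
clock: 13.8
position: [0.5943, 0.1943, 0.0989]
tool_rot: [-3.141, 0.0, 1.729]
force: [4.8, 0.9, 4.2]
grip_width: 0.0289
finger_force: 60.2
clock: 14.3
position: [0.5943, 0.1944, 0.0987]
tool_rot: [-3.142, 0.0, 1.729]
force: [5.2, 1.6, 4.0]
grip_width: 0.0287
finger_force: 60.2
```

```bash
python3 -m crank '{"travel":[[0,0,-0.01],[0,0,-0.02],[0,0,-0.03],[0,0,-0.03],[0,0,-0.03]],"turn":[[0,0,0],[0,0,0],[0,0,0],[0,0,0],[0,0,0]],"gripper":[1,1,1,1,1]}'
```

```text
clock: 14.8
position: [0.5944, 0.1944, 0.0985]
tool_rot: [3.142, 0.0, 1.729]
force: [2.4, 1.0, 6.1]
grip_width: 0.0288
finger_force: 60.2
```

```bash
python3 -m crank '{"travel":[[0,0,-0.01],[0,0,-0.02],[0,0,-0.02],[0,0,-0.02],[0,0,-0.02]],"turn":[[0,0,0],[0,0,0],[0,0,0],[0,0,0],[0,0,0]],"gripper":[1,1,1,1,1]}'
```

```text
clock: 15.3
position: [0.5944, 0.1944, 0.0985]
tool_rot: [3.141, 0.0, 1.729]
force: [2.6, 0.6, 9.1]
grip_width: 0.0289
finger_force: 60.5
```

```bash
python3 -m crank '{"travel":[[0,0,-0.01],[0,0,-0.02],[0,0,-0.02],[0,0,-0.02],[0,0,-0.02]],"turn":[[0,0,0],[0,0,0],[0,0,0],[0,0,0],[0,0,0]],"gripper":[1,1,1,1,1]}'
```

```text
clock: 15.8
position: [0.5944, 0.1943, 0.0985]
tool_rot: [3.141, 0.0, 1.729]
force: [1.5, 1.0, 12.6]
grip_width: 0.0288
finger_force: 60.9
```

```bash
python3 -m crank '{"travel":[[0,0,-0.01],[0,0,-0.02],[0,0,-0.02],[0,0,-0.02],[0,0,-0.02]],"turn":[[0,0,0],[0,0,0],[0,0,0],[0,0,0],[0,0,0]],"gripper":[1,1,1,1,1]}'
```

```text
clock: 16.3
position: [0.5944, 0.1944, 0.0984]
tool_rot: [3.141, 0.0, 1.729]
force: [-0.5, -0.1, 15.0]
grip_width: 0.0287
finger_force: 61.3
```

The cup is solid: z stays at 0.0985 while the force climbs. I'll hold the push at about 19–20 N, weight included.

```bash
python3 -m crank '{"travel":[[0,0,-0.01],[0,0,-0.01],[0,0,-0.01],[0,0,-0.01],[0,0,-0.01]],"turn":[[0,0,0],[0,0,0],[0,0,0],[0,0,0],[0,0,0]],"gripper":[1,1,1,1,1]}'
python3 -c "
from workcell import bot
s=bot.observe();print(s['position'],s['moment'],s['tool_rot'])"
```

```text
clock: 16.8
position: [0.5944, 0.1944, 0.0984]
tool_rot: [3.141, 0.0, 1.729]
force: [0.4, -1.2, 17.0]
grip_width: 0.0287
finger_force: 61.5
[0.59442887 0.19438157 0.09840362] [-0.17108887  0.02188743  0.00240292] [3.14125273e+00 2.15114658e-04 1.72939310e+00]
```

Press held. I'll back off the push and drop the grip to 20 N, which lets the shaft slip if it meets a pin hard, then swing clockwise.

```bash
python3 -m crank '{"travel":[[0,0,0.03],[0,0,0.06],[0,0,0.09],[0,0,0.1],[0,0,0.1]],"turn":[[0,0,0],[0,0,0],[0,0,0],[0,0,0],[0,0,0]],"gripper":[1,1,1,1,1]}' 20
python3 -m crank '{"travel":[[0,0,0],[0,0,0],[0,0,0],[0,0,0],[0,0,0]],"turn":[[0,0,-2],[0,0,-5],[0,0,-8],[0,0,-10],[0,0,-10]],"gripper":[1,1,1,1,1]}' 20
python3 -c "
from workcell import bot
s=bot.observe();print(s['position'],s['moment'],s['tool_rot'])"
```

```text
clock: 17.3
position: [0.5944, 0.1943, 0.0985]
tool_rot: [-3.141, 0.0, 1.729]
force: [4.5, 1.5, 2.2]
grip_width: 0.0287
finger_force: 59.9
clock: 17.8
position: [0.5943, 0.1943, 0.0986]
tool_rot: [-3.142, 0.0, 1.553]
force: [4.2, 0.5, 0.1]
grip_width: 0.0287
finger_force: 59.9
[0.59434865 0.19425694 0.09858637] [ 0.10023457 -1.18447183 -0.01679257] [-3.14151016e+00  3.09146754e-04  1.55341116e+00]
```

The grip stayed at 60 N, so I'll reopen slightly and regrip at 20 N.

```bash
python3 -m crank '{"travel":[[0,0,0],[0,0,0],[0,0,0],[0,0,0],[0,0,0]],"turn":[[0,0,0],[0,0,0],[0,0,0],[0,0,0],[0,0,0]],"gripper":[0.55,0.55,0.55,0.6,0.6]}' 20
python3 -m crank '{"travel":[[0,0,0],[0,0,0],[0,0,0],[0,0,0],[0,0,0]],"turn":[[0,0,0],[0,0,0],[0,0,0],[0,0,0],[0,0,0]],"gripper":[0.65,0.7,0.8,0.9,1]}' 20
python3 -c "
from workcell import bot
s=bot.observe();print(s['position'],s['moment'],s['tool_rot'])"
```

```text
clock: 18.3
position: [0.5942, 0.1943, 0.0986]
tool_rot: [-3.141, 0.0, 1.555]
force: [-0.1, 0.7, 0.6]
grip_width: 0.0342
finger_force: 0.0
clock: 18.8
position: [0.5942, 0.1943, 0.0987]
tool_rot: [-3.141, 0.0, 1.555]
force: [-2.9, -0.3, 3.0]
grip_width: 0.0295
finger_force: 19.8
[0.59424113 0.19432668 0.09867792] [-0.13103428  0.78773178  0.05461752] [-3.14131423e+00  1.47781639e-04  1.55494113e+00]
```

```bash
python3 -m crank '{"travel":[[0,0,0],[0,0,0],[0,0,0],[0,0,0],[0,0,0]],"turn":[[0,0,-2.5],[0,0,-5.5],[0,0,-8.5],[0,0,-11],[0,0,-12]],"gripper":[1,1,1,1,1]}'
python3 -c "
from workcell import bot
s=bot.observe();print(s['position'],s['moment'],s['tool_rot'])"
python3 -m crank '{"travel":[[0,0,0],[0,0,0],[0,0,0],[0,0,0],[0,0,0]],"turn":[[0,0,-0.5],[0,0,-1],[0,0,-1.5],[0,0,-1.5],[0,0,-1.5]],"gripper":[1,1,1,1,1]}'
python3 -c "
from workcell import bot
s=bot.observe();print(s['position'],s['moment'],s['tool_rot'])"
```

```text
clock: 19.3
position: [0.5943, 0.1944, 0.0987]
tool_rot: [-3.141, 0.0, 1.344]
force: [-3.0, -0.7, 3.7]
grip_width: 0.0294
finger_force: 19.8
[0.59426593 0.19435343 0.09871731] [-0.18843729  0.77497618  0.0502187 ] [-3.14146511e+00  2.23859378e-04  1.34423137e+00]
clock: 19.8
position: [0.5943, 0.1944, 0.0987]
tool_rot: [-3.141, 0.0, 1.32]
force: [-4.4, -1.6, 4.7]
grip_width: 0.0294
finger_force: 20.0
[0.59428421 0.1943538  0.09869241] [-0.19615534  1.08943014  0.02956819] [-3.14141886e+00  5.60684184e-05  1.31957985e+00]
```

```bash
cat > o.py <<'E'
from workcell import bot
s=bot.observe();print('M',s['moment'].round(3),'yaw',round(s['tool_rot'][2],4),'pos',s['position'].round(5))
E
python3 -m crank '{"travel":[[0,0,0],[0,0,0],[0,0,0],[0,0,0],[0,0,0]],"turn":[[0,0,-0.4],[0,0,-0.8],[0,0,-1.2],[0,0,-1.5],[0,0,-1.5]],"gripper":[1,1,1,1,1]}'; python3 o.py
```

```text
clock: 20.3
position: [0.5943, 0.1944, 0.0987]
tool_rot: [-3.141, 0.0, 1.293]
force: [-4.9, -1.5, 5.6]
grip_width: 0.0296
finger_force: 20.1
M [-0.147  1.203  0.047] yaw 1.2928 pos [0.5943  0.19436 0.09868]
```

```bash
python3 -m crank '{"travel":[[0,0,0],[0,0,0],[0,0,0],[0,0,0],[0,0,0]],"turn":[[0,0,-0.4],[0,0,-0.8],[0,0,-1],[0,0,-1],[0,0,-1]],"gripper":[1,1,1,1,1]}'; python3 o.py
```

```text
clock: 20.8
position: [0.5943, 0.1944, 0.0987]
tool_rot: [-3.141, 0.0, 1.276]
force: [-5.9, -1.0, 5.7]
grip_width: 0.0297
finger_force: 20.1
M [-0.123  1.234 -0.023] yaw 1.2757 pos [0.59432 0.19439 0.09866]
```

```bash
python3 -m crank '{"travel":[[0,0,0],[0,0,0],[0,0,0],[0,0,0],[0,0,0]],"turn":[[0,0,-0.4],[0,0,-0.8],[0,0,-1],[0,0,-1],[0,0,-1]],"gripper":[1,1,1,1,1]}'; python3 o.py
```

```text
clock: 21.3
position: [0.5943, 0.1944, 0.0987]
tool_rot: [-3.142, 0.0, 1.258]
force: [-5.1, -0.4, 4.5]
grip_width: 0.0294
finger_force: 20.1
M [-0.166  1.268  0.095] yaw 1.2583 pos [0.59435 0.19435 0.09869]
```

```bash
python3 -m crank '{"travel":[[-0.01,0,0],[-0.02,0,0],[-0.02,0,0],[-0.02,0,0],[-0.02,0,0]],"turn":[[0,0,-0.2],[0,0,-0.4],[0,0,-0.6],[0,0,-0.6],[0,0,-0.6]],"gripper":[1,1,1,1,1]}'; python3 o.py
```

```text
clock: 21.8
position: [0.5943, 0.1943, 0.0987]
tool_rot: [3.141, -0.0, 1.248]
force: [-3.0, -0.9, 4.0]
grip_width: 0.0294
finger_force: 19.9
M [-0.18   0.815  0.041] yaw 1.2477 pos [0.59427 0.19435 0.0987 ]
```

```bash
python3 -m crank '{"travel":[[0,0,0],[0,0,0],[0,0,0],[0,0,0],[0,0,0]],"turn":[[0,0,-0.2],[0,0,-0.4],[0,0,-0.6],[0,0,-0.6],[0,0,-0.6]],"gripper":[1,1,1,1,1]}'; python3 o.py
```

```text
clock: 22.3
position: [0.5942, 0.1943, 0.0987]
tool_rot: [3.142, -0.0, 1.237]
force: [-2.4, -1.5, 3.0]
grip_width: 0.0296
finger_force: 19.9
M [-0.145  0.638  0.008] yaw 1.2372 pos [0.59424 0.19435 0.0987 ]
```

```bash
python3 -m crank '{"travel":[[0,0,0],[0,0,0],[0,0,0],[0,0,0],[0,0,0]],"turn":[[0,0,-0.2],[0,0,-0.4],[0,0,-0.6],[0,0,-0.6],[0,0,-0.6]],"gripper":[1,1,1,1,1]}'; python3 o.py
```

```text
clock: 22.8
position: [0.5942, 0.1943, 0.0987]
tool_rot: [3.142, -0.0, 1.227]
force: [-2.0, 0.1, 3.2]
grip_width: 0.0293
finger_force: 19.8
M [-0.214  0.536  0.048] yaw 1.2267 pos [0.59421 0.19432 0.0987 ]
```

```bash
python3 -m crank '{"travel":[[0,0,0],[0,0,0],[0,0,0],[0,0,0],[0,0,0]],"turn":[[0,0,-0.2],[0,0,-0.4],[0,0,-0.6],[0,0,-0.7],[0,0,-0.7]],"gripper":[1,1,1,1,1]}'; python3 o.py
```

```text
clock: 23.3
position: [0.5942, 0.1943, 0.0987]
tool_rot: [3.142, -0.0, 1.214]
force: [-1.9, 0.1, 3.5]
grip_width: 0.0295
finger_force: 19.8
M [-0.181  0.472  0.015] yaw 1.2144 pos [0.59423 0.19431 0.09871]
```

```bash
python3 -m crank '{"travel":[[0,0,0],[0,0,0],[0,0,0],[0,0,0],[0,0,0]],"turn":[[0,0,-0.2],[0,0,-0.4],[0,0,-0.6],[0,0,-0.7],[0,0,-0.7]],"gripper":[1,1,1,1,1]}'; python3 o.py
```

```text
clock: 23.8
position: [0.5942, 0.1944, 0.0987]
tool_rot: [3.141, -0.0, 1.202]
force: [-1.0, -0.6, 2.6]
grip_width: 0.0295
finger_force: 19.8
M [-0.188  0.384  0.422] yaw 1.2024 pos [0.59424 0.1944  0.09872]
```

```bash
python3 -m crank '{"travel":[[0,0,0],[0,0,0],[0,0,0],[0,0,0],[0,0,0]],"turn":[[0,0,-0.2],[0,0,-0.4],[0,0,-0.6],[0,0,-0.7],[0,0,-0.7]],"gripper":[1,1,1,1,1]}'; python3 o.py
```

```text
clock: 24.3
position: [0.5942, 0.1943, 0.0987]
tool_rot: [-3.142, 0.0, 1.19]
force: [-1.8, -0.5, 2.9]
grip_width: 0.0293
finger_force: 19.8
M [-0.224  0.471  0.403] yaw 1.1901 pos [0.59416 0.19434 0.0987 ]
```

Clockwise pin touched: the moment rose to 0.42 and levelled off at the grip slip, about 7 N at the pin. Now I'll swing back anticlockwise.

```bash
python3 -m crank '{"travel":[[0,0,0],[0,0,0],[0,0,0],[0,0,0],[0,0,0]],"turn":[[0,0,2],[0,0,6],[0,0,11],[0,0,16],[0,0,20]],"gripper":[1,1,1,1,1]}'; python3 o.py
python3 -m crank '{"travel":[[0,0,0],[0,0,0],[0,0,0],[0,0,0],[0,0,0]],"turn":[[0,0,4],[0,0,9],[0,0,14],[0,0,18],[0,0,20]],"gripper":[1,1,1,1,1]}'; python3 o.py
```

```text
clock: 24.8
position: [0.5942, 0.1943, 0.0987]
tool_rot: [-3.141, -0.0, 1.544]
force: [-1.1, -0.2, 2.9]
grip_width: 0.0295
finger_force: 19.7
M [-0.185  0.588 -0.101] yaw 1.5439 pos [0.59418 0.19425 0.09869]
clock: 25.3
position: [0.5942, 0.1943, 0.0987]
tool_rot: [-3.141, -0.0, 1.891]
force: [-1.6, -0.9, 3.8]
grip_width: 0.0291
finger_force: 19.8
M [-0.192  0.569 -0.089] yaw 1.8915 pos [0.59418 0.19428 0.09866]
```

```bash
python3 -m crank '{"travel":[[0,0,0],[0,0,0],[0,0,0],[0,0,0],[0,0,0]],"turn":[[0,0,2],[0,0,5],[0,0,8],[0,0,10],[0,0,11]],"gripper":[1,1,1,1,1]}'; python3 o.py
```

```text
clock: 25.8
position: [0.5942, 0.1943, 0.0987]
tool_rot: [-3.142, -0.0, 2.081]
force: [-1.4, -0.9, 4.0]
grip_width: 0.0298
finger_force: 19.7
M [-0.249  0.436 -0.081] yaw 2.0814 pos [0.59421 0.19431 0.09868]
```

```bash
for i in 1; do python3 -m crank '{"travel":[[0,0,0],[0,0,0],[0,0,0],[0,0,0],[0,0,0]],"turn":[[0,0,0.5],[0,0,1],[0,0,1.5],[0,0,2],[0,0,2]],"gripper":[1,1,1,1,1]}'; done; python3 o.py
```

```text
clock: 26.3
position: [0.5942, 0.1943, 0.0987]
tool_rot: [3.142, -0.0, 2.115]
force: [-1.8, -1.5, 2.7]
grip_width: 0.0296
finger_force: 19.7
M [-0.319  0.36   0.003] yaw 2.1154 pos [0.5942  0.19434 0.09869]
```

```bash
python3 -m crank '{"travel":[[0,0,0],[0,0,0],[0,0,0],[0,0,0],[0,0,0]],"turn":[[0,0,0.4],[0,0,0.8],[0,0,1.2],[0,0,1.5],[0,0,1.5]],"gripper":[1,1,1,1,1]}'; python3 o.py
```

```text
clock: 26.8
position: [0.5942, 0.1943, 0.0987]
tool_rot: [-3.142, -0.0, 2.142]
force: [-0.7, -1.6, 2.4]
grip_width: 0.0294
finger_force: 19.7
M [-0.328  0.407 -0.055] yaw 2.1415 pos [0.59418 0.19432 0.09867]
```

```bash
python3 -m crank '{"travel":[[0,0,0],[0,0,0],[0,0,0],[0,0,0],[0,0,0]],"turn":[[0,0,0.3],[0,0,0.6],[0,0,0.9],[0,0,1.2],[0,0,1.2]],"gripper":[1,1,1,1,1]}'; python3 o.py
```

```text
clock: 27.3
position: [0.5942, 0.1944, 0.0987]
tool_rot: [3.142, -0.0, 2.163]
force: [-0.6, -0.8, 2.9]
grip_width: 0.0294
finger_force: 19.7
M [-0.257  0.282 -0.007] yaw 2.1625 pos [0.5942  0.19436 0.0987 ]
```

```bash
python3 -m crank '{"travel":[[0,0,0],[0,0,0],[0,0,0],[0,0,0],[0,0,0]],"turn":[[0,0,0.3],[0,0,0.6],[0,0,0.9],[0,0,1.2],[0,0,1.2]],"gripper":[1,1,1,1,1]}'; python3 o.py
```

```text
clock: 27.8
position: [0.5942, 0.1943, 0.0987]
tool_rot: [-3.142, 0.0, 2.183]
force: [-1.1, -1.4, 3.5]
grip_width: 0.03
finger_force: 19.7
M [-0.256  0.218 -0.055] yaw 2.1835 pos [0.59419 0.19433 0.09867]
```

```bash
python3 -m crank '{"travel":[[0,0,0],[0,0,0],[0,0,0],[0,0,0],[0,0,0]],"turn":[[0,0,0.3],[0,0,0.6],[0,0,0.8],[0,0,0.8],[0,0,0.8]],"gripper":[1,1,1,1,1]}'; python3 o.py
```

```text
clock: 28.3
position: [0.5941, 0.1943, 0.0987]
tool_rot: [-3.141, -0.0, 2.197]
force: [-0.6, -0.3, 3.1]
grip_width: 0.0292
finger_force: 19.7
M [-0.256  0.254  0.004] yaw 2.1971 pos [0.59415 0.19433 0.09865]
```

```bash
python3 -m crank '{"travel":[[0,0,0],[0,0,0],[0,0,0],[0,0,0],[0,0,0]],"turn":[[0,0,0.3],[0,0,0.6],[0,0,0.8],[0,0,0.8],[0,0,0.8]],"gripper":[1,1,1,1,1]}'; python3 o.py
```

```text
clock: 28.8
position: [0.5942, 0.1943, 0.0987]
tool_rot: [-3.142, 0.0, 2.211]
force: [-0.3, -1.0, 1.4]
grip_width: 0.0297
finger_force: 19.6
M [-0.268  0.265 -0.005] yaw 2.2111 pos [0.59419 0.19433 0.09869]
```

```bash
python3 -m crank '{"travel":[[0,0,0],[0,0,0],[0,0,0],[0,0,0],[0,0,0]],"turn":[[0,0,0.3],[0,0,0.6],[0,0,0.8],[0,0,0.8],[0,0,0.8]],"gripper":[1,1,1,1,1]}'; python3 o.py
```

```text
clock: 29.3
position: [0.5942, 0.1944, 0.0987]
tool_rot: [-3.142, -0.0, 2.225]
force: [-1.5, -0.9, 2.9]
grip_width: 0.0295
finger_force: 19.6
M [-0.197  0.262  0.032] yaw 2.2251 pos [0.59417 0.19436 0.09867]
```

```bash
python3 -m crank '{"travel":[[0,0,0],[0,0,0],[0,0,0],[0,0,0],[0,0,0]],"turn":[[0,0,0.3],[0,0,0.6],[0,0,0.8],[0,0,0.8],[0,0,0.8]],"gripper":[1,1,1,1,1]}'; python3 o.py
```

```text
clock: 29.8
position: [0.5942, 0.1944, 0.0987]
tool_rot: [3.142, 0.0, 2.239]
force: [-1.0, -1.5, 2.5]
grip_width: 0.0296
finger_force: 19.6
M [-0.176  0.232 -0.02 ] yaw 2.2391 pos [0.5942  0.19435 0.09871]
```

```bash
python3 -m crank '{"travel":[[0,0,0],[0,0,0],[0,0,0],[0,0,0],[0,0,0]],"turn":[[0,0,0.3],[0,0,0.6],[0,0,0.8],[0,0,0.8],[0,0,0.8]],"gripper":[1,1,1,1,1]}'; python3 o.py
```

```text
clock: 30.3
position: [0.5942, 0.1944, 0.0987]
tool_rot: [3.142, -0.0, 2.253]
force: [-0.9, -1.6, 2.8]
grip_width: 0.0291
finger_force: 19.7
M [-0.204  0.224  0.018] yaw 2.253 pos [0.59419 0.19437 0.09869]
```

```bash
python3 -m crank '{"travel":[[0,0,0],[0,0,0],[0,0,0],[0,0,0],[0,0,0]],"turn":[[0,0,0.3],[0,0,0.6],[0,0,0.8],[0,0,0.8],[0,0,0.8]],"gripper":[1,1,1,1,1]}'; python3 o.py
```

```text
clock: 30.8
position: [0.5942, 0.1944, 0.0987]
tool_rot: [3.142, 0.0, 2.267]
force: [-0.4, -1.4, 3.6]
grip_width: 0.0295
finger_force: 19.7
M [-0.202  0.21   0.055] yaw 2.2669 pos [0.59421 0.19436 0.09872]
```

```bash
python3 -m crank '{"travel":[[0,0,0],[0,0,0],[0,0,0],[0,0,0],[0,0,0]],"turn":[[0,0,0.3],[0,0,0.6],[0,0,0.8],[0,0,0.8],[0,0,0.8]],"gripper":[1,1,1,1,1]}'; python3 o.py
```

```text
clock: 31.3
position: [0.5942, 0.1943, 0.0987]
tool_rot: [-3.142, 0.0, 2.281]
force: [-1.0, -0.4, 2.9]
grip_width: 0.0298
finger_force: 19.7
M [-0.203  0.184  0.011] yaw 2.281 pos [0.59417 0.19434 0.0987 ]
```

```bash
python3 -m crank '{"travel":[[0,0,0],[0,0,0],[0,0,0],[0,0,0],[0,0,0]],"turn":[[0,0,0.3],[0,0,0.6],[0,0,0.8],[0,0,0.8],[0,0,0.8]],"gripper":[1,1,1,1,1]}'; python3 o.py
```

```text
clock: 31.8
position: [0.5942, 0.1943, 0.0987]
tool_rot: [3.142, 0.0, 2.295]
force: [-1.0, -0.8, 3.3]
grip_width: 0.0298
finger_force: 19.7
M [-0.243  0.165 -0.089] yaw 2.2948 pos [0.59421 0.19431 0.09871]
```

```bash
python3 -m crank '{"travel":[[0,0,0],[0,0,0],[0,0,0],[0,0,0],[0,0,0]],"turn":[[0,0,0.3],[0,0,0.6],[0,0,0.8],[0,0,0.8],[0,0,0.8]],"gripper":[1,1,1,1,1]}'; python3 o.py
```

```text
clock: 32.3
position: [0.5942, 0.1944, 0.0987]
tool_rot: [3.142, 0.0, 2.309]
force: [-1.6, -0.7, 3.1]
grip_width: 0.0296
finger_force: 19.7
M [-0.191  0.168 -0.001] yaw 2.3088 pos [0.59419 0.19438 0.09872]
```

```bash
python3 -m crank '{"travel":[[0,0,0],[0,0,0],[0,0,0],[0,0,0],[0,0,0]],"turn":[[0,0,0.3],[0,0,0.6],[0,0,0.8],[0,0,0.8],[0,0,0.8]],"gripper":[1,1,1,1,1]}'; python3 o.py
```

```text
clock: 32.8
position: [0.5942, 0.1944, 0.0987]
tool_rot: [3.142, -0.0, 2.323]
force: [-0.8, -1.7, 4.5]
grip_width: 0.0299
finger_force: 19.7
M [-0.196  0.199 -0.039] yaw 2.3229 pos [0.59416 0.19439 0.09869]
```

```bash
python3 -m crank '{"travel":[[0,0,0],[0,0,0],[0,0,0],[0,0,0],[0,0,0]],"turn":[[0,0,0.3],[0,0,0.6],[0,0,0.8],[0,0,0.8],[0,0,0.8]],"gripper":[1,1,1,1,1]}'; python3 o.py
```

```text
clock: 33.3
position: [0.5942, 0.1943, 0.0987]
tool_rot: [-3.142, -0.0, 2.337]
force: [-1.6, -0.9, 3.2]
grip_width: 0.0295
finger_force: 19.7
M [-0.181  0.205 -0.038] yaw 2.3368 pos [0.59418 0.19435 0.09868]
```

No contact yet at about +0.62 rad, so I'll take a look.

Run:
```python
from workcell import bot
import cv2,pickle
f=bot.grab_frame("scene"); pickle.dump(f,open('scene3.pkl','wb'))
cv2.imwrite('pics/s3.png',cv2.resize(f['pixels'][150:240,325:425,::-1],None,fx=6,fy=6,interpolation=cv2.INTER_CUBIC))
```

```text
(no output)
```

View pics/s3.png

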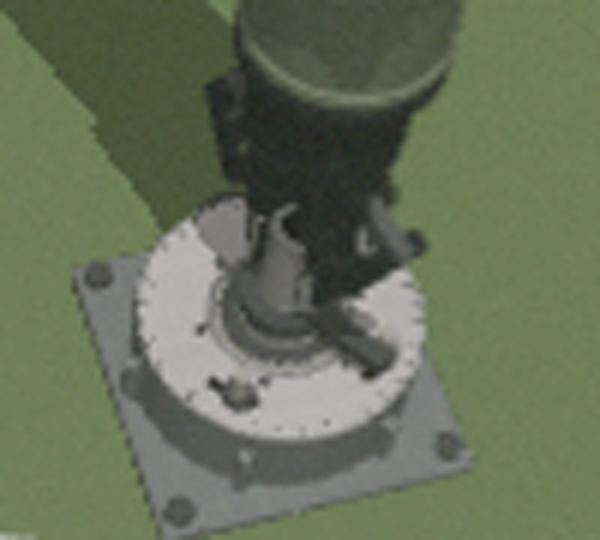

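The arm tip shows at about (375,360) in the crop, very near where the anticlockwise pin was. I'll compute its angle.

Run:
```python
import pickle; from h import *
S=pickle.load(open('scene3.pkl','rb'))
c=np.array([.5943,.1944])
def px(x,y): return (325+x/6-.42,150+y/6-.42)
for q,z in(((382,352),.085),((375,362),.08),((312,305),.085),((238,392),.08)):
    p=plane(S,px(*q),z)[:2]-c; print(q,np.arctan2(p[1],p[0])-.39,np.linalg.norm(p))
# old AC pin (first scene)
S0=pickle.load(open('scene0.pkl','rb'))
for q in((534,364),(664,324)):
    p=plane(S0,(270+q[0]/5.6-.41,150+q[1]/5.6-.41),.078)[:2]-c; print('pin',np.arctan2(p[1],p[0])-.39,np.linalg.norm(p))
for x,y in ((.056*np.cos(.39+a),.056*np.sin(.39+a)) for a in(.6,.75,.9)):
    P=np.array([[c[0]+x,c[1]+y,.086]]); E=S['extrinsics']; K=np.array([[S['fx'],0,S['cx']],[0,S['fy'],S['cy']],[0,0,1]])
    u=cv2.projectPoints(P,cv2.Rodrigues(E[:3,:3])[0],E[:3,3],K,S['dist'])[0][0,0]; print((u+.42-[325,150])*6)
```

```text
(382, 352) 0.6468015438252873 0.058150356495411254
(375, 362) 0.5752709857905006 0.05771640575154813
(312, 305) 0.723641722230994 0.015231292243883764
(238, 392) -0.7081505269078707 0.06255858749205102
pin -0.687673181044223 0.05948427007026564
pin 0.7621145517379265 0.05540604585247193
[375.76136815 352.15799216]
[384.45129096 340.59718813]
[390.85382431 327.9596823 ]
```

The arm is at about 0.6 rad as commanded, with the pin just beyond it. I'll carry on in small steps.

```bash
python3 -m crank '{"travel":[[0,0,0],[0,0,0],[0,0,0],[0,0,0],[0,0,0]],"turn":[[0,0,0.3],[0,0,0.6],[0,0,0.8],[0,0,0.8],[0,0,0.8]],"gripper":[1,1,1,1,1]}'; python3 o.py
```

```text
clock: 33.85
position: [0.5942, 0.1943, 0.0987]
tool_rot: [-3.142, -0.0, 2.351]
force: [0.3, -0.6, 3.5]
grip_width: 0.0292
finger_force: 19.7
M [-0.199  0.182 -0.033] yaw 2.3507 pos [0.59418 0.19433 0.09869]
```

```bash
python3 -m crank '{"travel":[[0,0,0],[0,0,0],[0,0,0],[0,0,0],[0,0,0]],"turn":[[0,0,0.3],[0,0,0.6],[0,0,0.8],[0,0,0.8],[0,0,0.8]],"gripper":[1,1,1,1,1]}'; python3 o.py
```

```text
clock: 34.35
position: [0.5942, 0.1943, 0.0987]
tool_rot: [-3.142, -0.0, 2.365]
force: [-0.9, 0.0, 3.6]
grip_width: 0.0293
finger_force: 19.7
M [-0.226  0.141 -0.018] yaw 2.3646 pos [0.59417 0.19434 0.09871]
```

```bash
python3 -m crank '{"travel":[[0,0,0],[0,0,0],[0,0,0],[0,0,0],[0,0,0]],"turn":[[0,0,0.3],[0,0,0.6],[0,0,0.8],[0,0,0.8],[0,0,0.8]],"gripper":[1,1,1,1,1]}'; python3 o.py
```

```text
clock: 34.85
position: [0.5942, 0.1943, 0.0987]
tool_rot: [3.142, 0.0, 2.378]
force: [-0.3, -0.3, 2.8]
grip_width: 0.0298
finger_force: 19.7
M [-0.154  0.025 -0.346] yaw 2.3785 pos [0.59422 0.19431 0.09869]
```

```bash
python3 -m crank '{"travel":[[0,0,0],[0,0,0],[0,0,0],[0,0,0],[0,0,0]],"turn":[[0,0,0.3],[0,0,0.6],[0,0,0.8],[0,0,0.8],[0,0,0.8]],"gripper":[1,1,1,1,1]}'; python3 o.py
```

```text
clock: 35.35
position: [0.5941, 0.1944, 0.0987]
tool_rot: [-3.142, -0.0, 2.393]
force: [0.2, -0.0, 3.2]
grip_width: 0.0291
finger_force: 19.7
M [-0.095  0.157 -0.347] yaw 2.3926 pos [0.59415 0.19437 0.09868]
```

Anticlockwise pin touched, levelling off at 0.35 Nm (about 6 N). I'll back the arm off the pin, release and lift straight up.

```bash
python3 -m crank '{"travel":[[0,0,0],[0,0,0],[0,0,0],[0,0,0],[0,0,0]],"turn":[[0,0,-2],[0,0,-6],[0,0,-11],[0,0,-15],[0,0,-17]],"gripper":[1,1,1,1,1]}'; python3 o.py
python3 -m crank '{"travel":[[0,0,0],[0,0,0],[0,0,0],[0,0,0],[0,0,0]],"turn":[[0,0,0],[0,0,0],[0,0,0],[0,0,0],[0,0,0]],"gripper":[0.9,0.65,0.55,0.45,0.3]}'
python3 -m crank '{"travel":[[0,0,0],[0,0,0],[0,0,0.5],[0,0,1.5],[0,0,3]],"turn":[[0,0,0],[0,0,0],[0,0,0],[0,0,0],[0,0,0]],"gripper":[0.2,0.1,0,0,0]}'
python3 -m crank '{"travel":[[0,0,3],[0,0,6],[0,0,9],[0,0,11],[0,0,12]],"turn":[[0,0,0],[0,0,0],[0,0,0],[0,0,0],[0,0,0]],"gripper":[0,0,0,0,0]}'
python3 -m crank '{"travel":[[-3,-4,0],[-6,-8,0],[-9,-12,0],[-10,-15,0],[-10,-16,0]],"turn":[[0,0,0],[0,0,0],[0,0,0],[0,0,0],[0,0,0]],"gripper":[0,0,0,0,0]}'
python3 - <<'E'
from workcell import bot
import cv2,pickle,numpy as np
I=[]
for n in("scene","top"):
    f=bot.grab_frame(n); pickle.dump(f,open(n+'4.pkl','wb'))
    a=f['pixels'][:,:,::-1]; a=a[150:245,320:420] if n=='scene' else a[155:250,235:335]
    I.append(cv2.resize(a,None,fx=4,fy=4,interpolation=cv2.INTER_CUBIC))
cv2.imwrite('pics/both4.png',np.hstack(I))
E
```

```text
clock: 35.85
position: [0.5941, 0.1944, 0.0987]
tool_rot: [-3.141, 0.0, 2.093]
force: [-1.0, -0.9, 2.1]
grip_width: 0.0293
finger_force: 19.6
M [-0.107  0.17   0.029] yaw 2.0926 pos [0.59409 0.19438 0.09868]
clock: 36.35
position: [0.5942, 0.1943, 0.0986]
tool_rot: [-3.142, -0.0, 2.096]
force: [0.9, -1.1, 0.1]
grip_width: 0.0591
finger_force: 0.0
clock: 36.85
position: [0.594, 0.1943, 0.1294]
tool_rot: [-3.141, -0.0, 2.096]
force: [-0.2, -0.2, 0.3]
grip_width: 0.0851
finger_force: 0.0
clock: 37.35
position: [0.5947, 0.1947, 0.2519]
tool_rot: [3.138, 0.001, 2.096]
force: [-0.2, -0.2, -0.4]
grip_width: 0.0855
finger_force: 0.0
clock: 37.85
position: [0.4928, 0.031, 0.249]
tool_rot: [-3.14, 0.002, 2.093]
force: [1.0, 0.3, 0.3]
grip_width: 0.0856
finger_force: 0.0
```

View pics/both4.png

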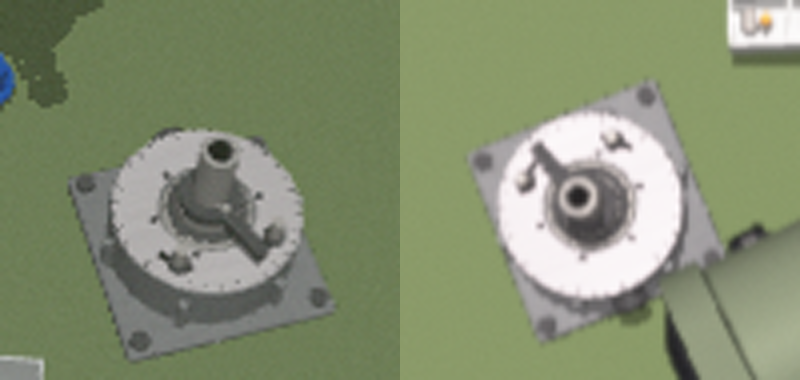

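Both views show the spindle upright and seated, its arm between the pins, with the gripper clear. I'll let it settle and hand in.

```bash
python3 -m crank '{"travel":[[0,0,0],[0,0,0],[0,0,0],[0,0,0],[0,0,0]],"turn":[[0,0,0],[0,0,0],[0,0,0],[0,0,0],[0,0,0]],"gripper":[0,0,0,0,0]}'
python3 -c "
from workcell import bot
print(bot.job_done())"
```

```text
clock: 38.45
position: [0.4942, 0.0348, 0.2486]
tool_rot: [-3.141, -0.0, 2.097]
force: [0.3, -0.4, -0.5]
grip_width: 0.0852
finger_force: 0.0
the job is handed in; nothing more can be done
None
```

I put the spindle back and pressed the cup home (solid at about 20 N). I then touched both stop pins gently (about 6–7 N), let go with the arm between them, and handed the job in at 38.5 s; no verdict came back.

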